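# Warm the next feed

### The job

The bottle standing on the green coaster is the next feed: gently stand it upright in the middle of the warmer's round plate and let go. Then turn the warmer's dial so that its white pointer is on the mark of the same colour as that bottle's collar (yellow for the short bottle, blue for the tall one). Leave the other bottle on the grey coaster and the other things on the dresser where they are.

Things in the scene. Friction and masses are not known exactly. Their poses are not given: they have to be found in the camera images.
- bottle_short: Short glass baby bottle with a yellow collar and white domed cap, 122 mm tall, about 0.25 kg, standing on one of the two coasters. Origin at the centre of its underside, z up its axis. Glass body 56 mm in diameter up to 60 mm; collar 46 mm in diameter from 66 to 94 mm; cap 39 mm in diameter, tapering, from 94 to 122 mm.
- bottle_short_collar (a point): Point on the short bottle's axis, 80 mm above its underside, at mid-height of the yellow collar (46 mm in diameter, 28 mm high). The wider glass shoulder begins 20 mm below this point.
- bottle_tall: Tall glass baby bottle with a blue collar and white domed cap, 167 mm tall, about 0.25 kg, standing on the other coaster. Origin at the centre of its underside, z up its axis. Glass body 56 mm in diameter up to 105 mm; collar 46 mm in diameter from 111 to 139 mm; cap 39 mm in diameter, tapering, from 139 to 167 mm.
- bottle_tall_collar (a point): Point on the tall bottle's axis, 125 mm above its underside, at mid-height of the blue collar (46 mm in diameter, 28 mm high). The wider glass shoulder begins 20 mm below this point.
- coaster_green: Green round coaster, 90 mm in diameter, 5 mm thick, fixed to the dresser. Origin at the centre of its underside. The bottle standing on it is the next feed.
- coaster_grey: Grey round coaster, 90 mm in diameter, 5 mm thick, fixed to the dresser. Origin at the centre of its underside. The bottle standing on it stays there.
- warmer: White bottle warmer, fixed, 220 mm deep (x), 150 wide (y). Origin at the centre of its underside; -x is its front. The front panel, 100 mm long, slopes up at 35 degrees to the horizontal, from 30 mm high at x = -110 mm to 87 mm high at x = -28 mm; the dial sits in its middle. Behind it is a flat deck, 87 mm high, with the round plate.
- plate (a point): Centre of the top face of the warmer's round dark metal plate (84 mm in diameter, 4 mm thick, its top 91 mm above the dresser; 50 mm behind the warmer's origin). Axes as the warmer's.
- dial (a joint): Angle of the dial on the sloping panel, rad: 0 with the white pointer straight up the slope, growing clockwise as seen facing the panel; stops at -2.3 and 2.3. The yellow mark (left) is at -1.75, the blue mark (right) at 1.75. It is stiff (about 0.1 N m) and stays where it is left.
- dial_grip (a point): Grip point on the dial's axis, 30 mm out from the panel. Turns with the dial: z is the dial's axis, out of the panel (35 degrees from vertical, leaning to the warmer's front), x along the grip bar to its pointer end. Bar 60 mm long (x), 14 mm thick (y), from 7 to 38 mm above the panel, on a disc 66 mm in diameter and 7 mm high.
- cups: Three pastel stacking cups stacked bottom-up into a tower, 76 mm wide, 135 mm tall, a loose bystander. Origin at the centre of its underside.
- camera: White monitor camera, a ball on a round foot, 68 mm wide, 98 mm tall, a loose bystander. Origin at the centre of its underside.
- tin: Closed aluminium tin, 75 x 110 x 62 mm, a loose bystander. Origin at the centre of its underside.
- spoon: Orange silicone spoon, 150 mm long, lying flat, a loose bystander. Origin at its middle, underside; x along it.
There are look-alikes about, which are no part of the job. Of the things that look like the coaster_grey, take the one that is farthest to the robot's left at the start.

How it is judged:
By the outcome, as a careful person would: the job done as asked, in the order asked, and still so for the second after the job is handed in, with the robot touching nothing.
It also fails if it takes over 59 s, if anything falls off the work surface, if the arm or the gripper's body presses on something with over 40 N, if the wrist force passes 120 N, or if a joint passes its speed limit or range.

### The arm

A 7-joint arm with a two-finger parallel gripper is mounted at the origin on the work surface. World frame = base frame: x ahead of the robot, y to its left, z up, the work surface at z = 0. Lengths are in m, angles in rad, forces in N, time in s.
With the tool pointing down it reaches from about 0.4 to 0.9 m from the base axis. Payload 5.6 kg.
Tool frame: the origin (TCP) lies midway between the tips of the shut fingers; the grasp point (between the pads) lies 19 mm behind it (arm.tcp_to_grasp is the distance from the TCP to the grasp point, in m); z points along the fingers, y is the line along which they close (so a half turn about z gives the same grasp; the last joint's range is limited). The gripper opens to 92 mm and grips with 3 to 60 N. Pads are 20 mm wide; open, the fingers measure 128 mm over their backs; the gripper's body (75 mm by 189 mm) begins 69 mm behind the grasp point.
Start: joints at [-1.38, 0.468, -0.012, 1.603, 0.006, 1.071, -0.056], TCP at [0.151, 0.632, 0.176] pointing down, gripper open.
Joint ranges: [-2.53, 2.53], [-0.31, 2.02], [-1.57, 1.55], [0.28, 2.44], [-1.29, 4.43], [0.15, 1.84], [-2.92, 2.92]. Speed limits (rad/s): [2.57, 2.57, 3.14, 3.14, 3.14, 3.14, 3.14].

### API

Orientations are given as a rotation vector (axis times angle).
In Python, from station import arm gives the robot as it stands.
- The arm moves only by the shell command python3 -m creep 'ROWS'. ROWS is JSON, a list that holds one entry, the list of rows, each a list of 7 numbers: the shift along the world's x, y, z in units of 0.75 m (1.0 is 0.75 m), then the turn, a rotation vector about the world's x, y, z in units of pi/2 rad (1.0 is pi/2 rad), then the opening, from -1 (shut) to 1 (fully open). A call has 1 to 8 rows; each row shifts and turns the commanded pose from where the row before left it; what a row does not reach is not made up. A row lasts 1/10 s, in which the tool goes at most 50 mm and 8.59 degrees, less where a joint would pass 70% of its speed; a pose out of reach is approached as far as the arm can. A call with a number of a shift or a turn outside -1 to 1 is refused whole. A call with a gripper value outside its range is refused whole. The fingers move at their own pace and stop on an object; the grip force is fixed at half the most. Time passes only in rows, so rows that do not move let the fingers close. It gives the time, the measured TCP pose, the force, the opening and the grip force at its end, in the units of the state.
- arm.get_state(): the state, without advancing time (a new reading comes with each control period).
- arm.snapshot(name): name is "scene" or "top"; returns (picture, depth): 384x512x3 uint8, blue, green, red; 384x512 float32, m along the optical axis (not along the pixel's ray), 0 where there is no reading.
- arm.get_calibration(name): a dict with "fx", "fy", "cx", "cy" (pixels), "dist_coeffs" ([k1, k2, p1, p2, k3] as OpenCV has them; the pictures are not rectified), "T" (4x4, takes a point from camera to world coordinates). Camera axes: x right, y down, z forward; pixel columns grow to the right and rows downward; lengths in m; the calibration is good to about 2 mm. A picture is of the moment at which its call begins. get_calibration takes no time and is no camera call.
- arm.close_job(): hands the job in; it is judged then, once.
The state is a dict: "clock": time; "joints": joint angles; "qd": joint speeds; "effort": joint torques, N m; "tool_pos": TCP position; "tool_rot": TCP orientation; "wrist_force": force on the tool from outside, world axes, zero at the start; "wrist_torque": the same for the moment, N m; "width": finger opening in m; "grip_force": force on a finger pad.
Only numpy, scipy, OpenCV 4.12 (cv2) and the standard library are available. Lean on these libraries where they do the work, as an engineer would, in place of code of your own. Each camera call takes 0.05 s, during which the arm holds its last target. There are 200 camera calls.

## Working session

There is one attempt and no reset: what is moved stays moved. The work goes in short steps, Python scripts to look and compute and a shell command to move; the robot and the scene stay as the last step left them, time stands still between calls to the robot, and variables do not carry over. Pictures are saved under pics/ and viewed, at most 10 in all, crops included, and the job is handed in when it is done.

```bash
mkdir -p pics; ls; cat > h.py <<'E'
import numpy as np,cv2
from station import arm
def snap(n):
    im,d=arm.snapshot(n); c=arm.get_calibration(n)
    K=np.array([[c['fx'],0,c['cx']],[0,c['fy'],c['cy']],[0,0,1]]);D=np.array(c['dist_coeffs'])
    v,u=np.mgrid[0:384,0:512].astype(np.float32)
    p=cv2.undistortPoints(np.stack([u.ravel(),v.ravel()],1)[:,None],K,D)[:,0].reshape(384,512,2)
    P=np.concatenate([p*d[...,None],d[...,None]],2)
    T=np.array(c['T']);W=P@T[:3,:3].T+T[:3,3]; W[d==0]=np.nan
    return im,d,W
E
python3 - <<'E'
from h import *
for n in ['top','scene']:
    im,d,W=snap(n); cv2.imwrite(f'pics/{n}0.png',im); np.save(f'{n}0.npy',W)
    print(n,np.array(arm.get_calibration(n)['T']).round(2).tolist())
s=arm.get_state();print({k:np.round(v,3) for k,v in s.items()})
E
```

```text
pics
top [[0.03, -0.98, 0.17, 0.31], [-1.0, -0.03, -0.02, 0.03], [0.03, -0.17, -0.98, 1.45], [0.0, 0.0, 0.0, 1.0]]
scene [[-0.06, 0.83, -0.55, 1.3], [1.0, 0.05, -0.04, 0.08], [-0.0, -0.55, -0.84, 1.25], [0.0, 0.0, 0.0, 1.0]]
{'clock': np.float64(0.1), 'joints': array([-1.38 ,  0.468, -0.012,  1.604,  0.006,  1.071, -0.056]), 'qd': array([-0.   , -0.004,  0.001, -0.001,  0.   ,  0.   , -0.001]), 'effort': array([ 1.0000e-03, -5.2165e+01, -1.2000e-02, -2.4437e+01, -5.7000e-02,
        1.4000e-02,  0.0000e+00]), 'tool_pos': array([0.151, 0.632, 0.175]), 'tool_rot': array([-3.66e-01, -3.12e+00,  2.00e-03]), 'wrist_force': array([ 0.342, -0.131, -0.275]), 'wrist_torque': array([-0.026,  0.036, -0.008]), 'grip_force': np.float64(0.0), 'width': np.float64(0.092)}
```

View pics/top0.png

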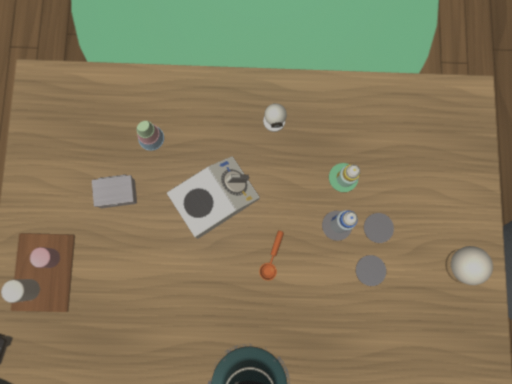

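View pics/scene0.png

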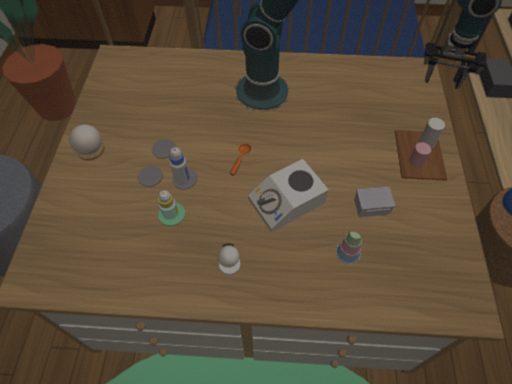

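The top view shows the short yellow-collared bottle on green at (347,177) and the tall blue one on grey at (340,223). There are empty grey look-alike coasters at (378,227) and (371,270). The warmer's plate is at (198,203), and its dial at (236,182) faces away from the robot, to the upper right. Other bottle-like things are the cups (148,135), the camera (275,117), and the pink and white items on the board (40,258) and (12,291). I choose the bottle at (347,177) and will check it in a crop.

```bash
python3 - <<'E'
from h import *
im=cv2.imread('pics/top0.png');W=np.load('top0.npy')
im2=cv2.imread('pics/scene0.png')
a=cv2.resize(im[150:245,160:270],None,fx=3.6,fy=3.6,interpolation=3)
b=cv2.resize(im[155:245,320:400],None,fx=3.8,fy=3.8,interpolation=3)
c=cv2.resize(im2[155:235,240:335],None,fx=2.9,fy=2.9,interpolation=3)
o=np.zeros((580,720,3),np.uint8);o[:a.shape[0],:a.shape[1]]=a;o[:b.shape[0],400:400+b.shape[1]]=b;o[345:345+c.shape[0],:c.shape[1]]=c
cv2.imwrite('pics/crop1.png',o)
hsv=cv2.cvtColor(im,cv2.COLOR_BGR2HSV)
def reg(v0,v1,u0,u1):
    m=np.zeros(im.shape[:2],bool);m[v0:v1,u0:u1]=1;return m
# green coaster
g=reg(155,200,320,365)&(hsv[...,0]>50)&(hsv[...,0]<90)&(hsv[...,1]>70)&(W[...,2]<.02)
(c,r)=cv2.minEnclosingCircle(W[g][:,:2].astype(np.float32));print('green',c,r,g.sum())
# bottle points by height
for n,R in [('short',reg(155,200,320,370)),('tall',reg(200,245,320,362))]:
    p=W[R&(W[...,2]>.012)]
    print(n,'zmax',np.nanmax(p[:,2]))
    for z0 in np.arange(.02,.18,.02):
        q=p[(p[:,2]>z0)&(p[:,2]<z0+.02)]
        if len(q): print(round(z0,2),len(q),np.median(q,0).round(3),q.min(0).round(3),q.max(0).round(3))
# warmer deck
R=reg(150,245,160,265)
d=R&(abs(W[...,2]-.089)<.006)
dark=d&(hsv[...,2]<90)
el=cv2.minEnclosingCircle(W[dark][:,:2].astype(np.float32));print('plate',el,dark.sum(),np.median(W[dark],0))
w=R&(W[...,2]>.02)
print('warmer rect',cv2.minAreaRect(W[w][:,:2].astype(np.float32)))
E
```

```text
green (0.6057588458061218, -0.26912498474121094) 0.042231325060129166 216
short zmax 0.13035039969270734
0.02 32 [ 0.586 -0.255  0.029] [ 0.575 -0.292  0.02 ] [ 0.619 -0.247  0.039]
0.04 38 [ 0.587 -0.253  0.051] [ 0.575 -0.289  0.041] [ 0.618 -0.247  0.06 ]
0.06 88 [ 0.588 -0.26   0.068] [ 0.575 -0.3    0.061] [ 0.63  -0.248  0.08 ]
0.08 65 [ 0.59  -0.264  0.097] [ 0.58  -0.296  0.08 ] [ 0.626 -0.253  0.1  ]
0.1 78 [ 0.596 -0.267  0.114] [ 0.581 -0.293  0.1  ] [ 0.619 -0.253  0.12 ]
0.12 77 [ 0.601 -0.276  0.123] [ 0.585 -0.29   0.12 ] [ 0.617 -0.259  0.13 ]
tall zmax 0.17424352750607186
0.02 27 [ 0.45  -0.235  0.029] [ 0.436 -0.26   0.021] [ 0.485 -0.229  0.04 ]
0.04 27 [ 0.454 -0.232  0.053] [ 0.437 -0.251  0.041] [ 0.48  -0.228  0.06 ]
0.06 29 [ 0.45  -0.235  0.071] [ 0.436 -0.271  0.064] [ 0.483 -0.229  0.08 ]
0.08 29 [ 0.453 -0.233  0.091] [ 0.437 -0.258  0.081] [ 0.486 -0.228  0.1  ]
0.1 93 [ 0.452 -0.239  0.112] [ 0.436 -0.281  0.1  ] [ 0.491 -0.229  0.119]
0.12 39 [ 0.453 -0.241  0.134] [ 0.442 -0.277  0.122] [ 0.483 -0.233  0.14 ]
0.14 79 [ 0.46  -0.246  0.145] [ 0.443 -0.278  0.14 ] [ 0.485 -0.234  0.16 ]
0.16 130 [ 0.462 -0.254  0.167] [ 0.447 -0.274  0.16 ] [ 0.479 -0.236  0.174]
plate ((0.5326743125915527, 0.10934287309646606), 0.0938398614525795) 593 [0.50418394 0.15414444 0.08967931]
warmer rect ((0.531803548336029, 0.11394168436527252), (0.15111148357391357, 0.22230492532253265), 34.65090560913086)
```

View pics/crop1.png

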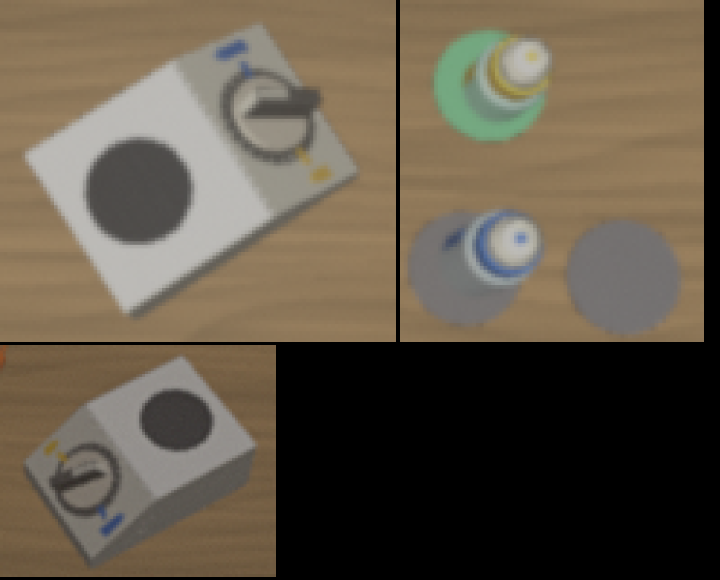

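The crop confirms that the yellow-collared bottle is the one on green, with the tall blue one on the grey coaster. The dial bar runs roughly horizontally in the top crop, at about (285,102). Next I'll rectify the panel to see which end has the pointer.

```bash
cat > g.py <<'E'
import numpy as np
yaw=np.deg2rad(124.65);c=np.array([.532,.114,0])
xw=np.array([np.cos(yaw),np.sin(yaw),0]);f=-xw;s,co=np.sin(np.deg2rad(35)),np.cos(np.deg2rad(35))
n=s*f+co*np.array([0,0,1]);u=-co*f+s*np.array([0,0,1]);r=np.cross(u,n)  # r: viewer right
P0=c+.069*f+np.array([0,0,.0585]);plate=c+.05*xw+np.array([0,0,.091]);G=P0+.03*n
def bar(a): return np.cos(a)*u+np.sin(a)*r
E
cat > ortho.py <<'E'
from h import *;from g import *
import sys
def ortho(tag):
    rows=[]
    for name in ['top','scene']:
        im=cv2.imread(f'pics/{name}{tag}.png');k=arm.get_calibration(name);T=np.linalg.inv(np.array(k['T']))
        K=np.array([[k['fx'],0,k['cx']],[0,k['fy'],k['cy']],[0,0,1]]);t=[]
        for h in (.038,.007):
            g=np.linspace(.05,-.05,260);b,a=np.meshgrid(-g,g)
            X=P0+h*n+a[...,None]*u+b[...,None]*r
            p,_=cv2.projectPoints(X.reshape(-1,3),T[:3,:3],T[:3,3],K,np.array(k['dist_coeffs']))
            p=p.reshape(260,260,2).astype(np.float32);t.append(cv2.remap(im,p[...,0],p[...,1],cv2.INTER_CUBIC))
        rows.append(np.hstack(t))
    o=np.vstack(rows);o[:,260]=0;cv2.imwrite(f'pics/ortho{tag}.png',o)
if __name__=='__main__': ortho(sys.argv[1])
E
python3 ortho.py 0
python3 - <<'E'
from h import *;from g import *
print('P0',P0,'G',G,'n',n,'u',u,'r',r,plate)
for nm in ['top','scene']:
    W=np.load(nm+'0.npy').reshape(-1,3);Q=(W-P0)@np.stack([u,r,n]).T
    k=(np.hypot(Q[:,0],Q[:,1])<.05)&(Q[:,2]>.02)&(Q[:,2]<.05);q=Q[k]
    print(nm,k.sum(),q.mean(0),np.median(q[:,2]),np.percentile(q[:,2],90))
    vx,vy,*_=cv2.fitLine(q[:,:2].astype(np.float32),cv2.DIST_HUBER,0,.01,.01).ravel();print('bar angle',np.arctan(vy/vx))
    k=(abs(Q[:,0])<.045)&(abs(Q[:,1])<.065)&(np.hypot(Q[:,0],Q[:,1])>.04)&(abs(Q[:,2])<.012);print('panel h',np.median(Q[k,2]))
    k=(abs(Q[:,2])<.012)
E
```

```text
P0 [0.57123077 0.0572378  0.0585    ] G [0.58101418 0.04308239 0.08307456] n [ 0.32611368 -0.47184722  0.81915204] u [-0.4657386   0.67386766  0.57357644] r [0.82264052 0.56856185 0.        ] [0.50357191 0.15513203 0.091     ]
top 128 [ 0.00633709 -0.00041763  0.03280994] 0.033875786103618605 0.0380485211255973
bar angle 0.46547484
panel h -0.0014405466849723703
scene 98 [0.00445193 0.00486675 0.03251019] 0.03367427881623382 0.03739446477858996
bar angle 0.40104476
panel h -0.0024499125488492398
```

View pics/ortho0.png

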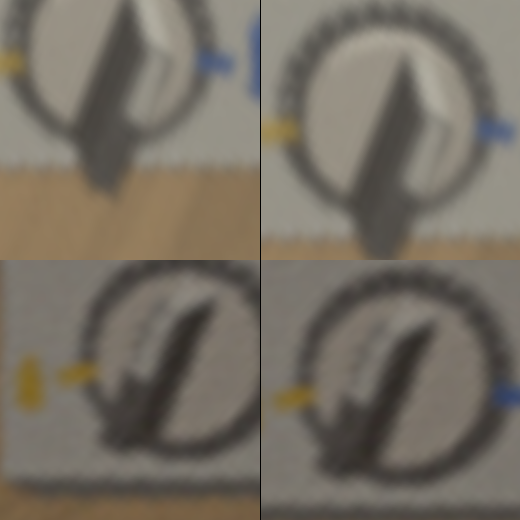

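The white pointer end of the bar points up and a little right, at about +0.43 rad. The yellow mark at -1.75 is to the left. Now I'll move above the short bottle.

```bash
python3 -m creep '[[[0.04,-0.045,0.02,0,0,0,1],[0.04,-0.045,0.02,0,0,0,1],[0.04,-0.045,0.02,0,0,0,1],[0.04,-0.045,0.02,0,0,0,1],[0.04,-0.045,0.02,0,0,0,1],[0.04,-0.045,0.02,0,0,0,1],[0.04,-0.045,0.02,0,0,0,1],[0.04,-0.045,0.02,0,0,0,1]]]'
python3 -m creep '[[[0.03,-0.055,0,0,0,0,1],[0.03,-0.055,0,0,0,0,1],[0.03,-0.055,0,0,0,0,1],[0.03,-0.055,0,0,0,0,1],[0.03,-0.055,0,0,0,0,1],[0.03,-0.055,0,0,0,0,1],[0.03,-0.055,0,0,0,0,1],[0.03,-0.055,0,0,0,0,1]]]'
python3 -m creep '[[[0.005,-0.05,0,0,0,0,1],[0.005,-0.05,0,0,0,0,1],[0.005,-0.05,0,0,0,0,1],[0.005,-0.05,0,0,0,0,1],[0.005,-0.05,0,0,0,0,1],[0.005,-0.05,0,0,0,0,1],[0.005,-0.05,0,0,0,0,1],[0,0,0,0,0,0,1]]]'
```

```text
clock: 0.9
tool_pos: [0.3914, 0.3605, 0.2967]
tool_rot: [-0.367, -3.12, 0.0]
wrist_force: [-0.1, 0.8, -0.7]
width: 0.0918
grip_force: 0.0
clock: 1.7
tool_pos: [0.571, 0.0306, 0.2961]
tool_rot: [-0.366, -3.12, -0.0]
wrist_force: [1.0, 0.3, 0.1]
width: 0.092
grip_force: 0.0
clock: 2.5
tool_pos: [0.5951, -0.2369, 0.2957]
tool_rot: [-0.38, -3.117, 0.006]
wrist_force: [0.3, -0.5, -0.4]
width: 0.0918
grip_force: 0.0
```

```bash
python3 -m creep '[[[0.009,-0.05,0,0,0,0,1],[0,0,-0.05,0,0,0,1],[0,0,-0.05,0,0,0,1],[0,0,-0.04,0,0,0,1],[0,0,0,0,0,0,1],[0,0,0,0,0,0,1]]]'
python3 - <<'E'
from h import *
im,d,W=snap('scene');o=cv2.resize(im[140:240,110:230],None,fx=5,fy=5,interpolation=3);cv2.imwrite('pics/scene1.png',o)
print(np.round(arm.get_state()['tool_pos'],4))
E
```

```text
clock: 3.1
tool_pos: [0.6038, -0.2671, 0.1916]
tool_rot: [-0.365, -3.12, -0.0]
wrist_force: [0.3, -0.3, 0.8]
width: 0.0919
grip_force: 0.0
[ 0.6046 -0.2677  0.1928]
```

View pics/scene1.png

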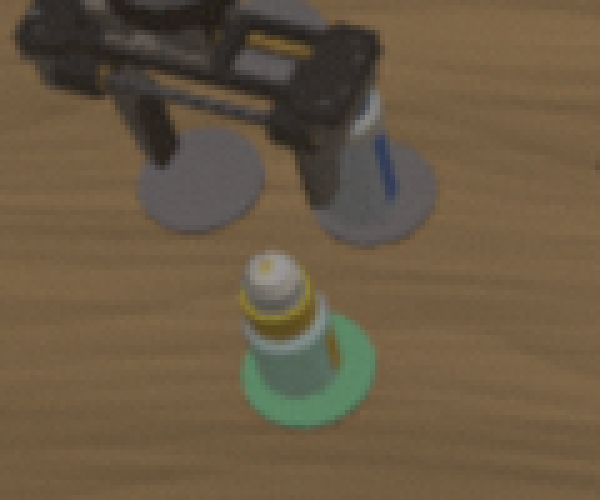

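The gripper hangs above the bottle, with the cap at about (272,280) in this crop and the fingers either side of it. I'll correct by a few mm, descend and close.

```bash
python3 -m creep '[[[-0.003,-0.009,0,0,0,0,1],[0,0,-0.04,0,0,0,1],[0,0,-0.04,0,0,0,1],[0,0,-0.04,0,0,0,1],[0,0,-0.03,0,0,0,1],[0,0,-0.01,0,0,0,1],[0,0,0,0,0,0,1],[0,0,0,0,0,0,1]]]'

```

```text
clock: 3.95
tool_pos: [0.6025, -0.2753, 0.0732]
tool_rot: [0.367, 3.117, -0.001]
wrist_force: [0.1, -0.8, 0.6]
width: 0.0916
grip_force: 0.0
```

```bash
python3 -m creep '[[[0,0,0,0,0,0,0.2],[0,0,0,0,0,0,0.1],[0,0,0,0,0,0,0.05],[0,0,0,0,0,0,-1],[0,0,0,0,0,0,-1],[0,0,0,0,0,0,-1],[0,0,0,0,0,0,-1],[0,0,0,0,0,0,-1]]]'
python3 -m creep '[[[0,0,0.01,0,0,0,-1],[0,0,0.02,0,0,0,-1],[0,0,0.03,0,0,0,-1],[0,0,0.04,0,0,0,-1],[0,0,0.04,0,0,0,-1],[0,0,0.04,0,0,0,-1],[0,0,0.04,0,0,0,-1],[0,0,0.02,0,0,0,-1]]]'
```

```text
clock: 4.75
tool_pos: [0.6014, -0.2743, 0.0712]
tool_rot: [-0.366, -3.12, -0.0]
wrist_force: [-0.3, -0.4, 0.8]
width: 0.035
grip_force: 29.9
clock: 5.55
tool_pos: [0.6023, -0.2753, 0.2554]
tool_rot: [0.366, 3.115, -0.002]
wrist_force: [1.2, 0.2, -1.8]
width: 0.0349
grip_force: 29.7
```

```bash
python3 - <<'E'
from h import *
im,d,W=snap('scene');im2,_,W2=snap('top')
a=cv2.resize(im[110:240,110:260],None,fx=3,fy=3,interpolation=3);b=cv2.resize(im2[140:250,300:400],None,fx=3.5,fy=3.5,interpolation=3)
o=np.zeros((390,800,3),np.uint8);o[:,:450]=a;o[:385,450:800]=b;cv2.imwrite('pics/grasp.png',o)
hsv=cv2.cvtColor(im,cv2.COLOR_BGR2HSV)
np.save('scene_g.npy',W);cv2.imwrite('pics/scene_g.png',im)
E
```

```text
(no output)
```

View pics/grasp.png

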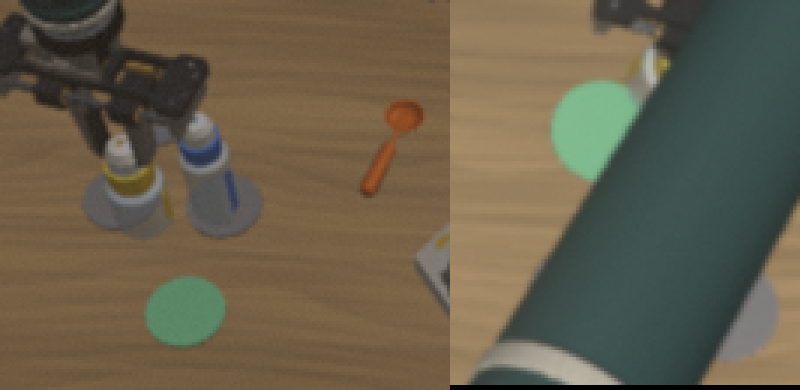

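The bottle is lifted and upright, but the pads appear off its axis: the cap is at (122,150) in the left tile and the fingers are behind it. I'll measure the bottle's pose in the hand.

```bash
python3 - <<'E'
from h import *
W=np.load('scene_g.npy');im=cv2.imread('pics/scene_g.png');hsv=cv2.cvtColor(im,cv2.COLOR_BGR2HSV)
R=np.zeros(im.shape[:2],bool);R[150:192,142:168]=1
R&=(np.hypot(W[...,0]-.61,W[...,1]+.275)<.07)&(W[...,2]>.13)
y=R&(hsv[...,0]>18)&(hsv[...,0]<33)&(hsv[...,1]>120)
print('yellow',y.sum(),np.nanpercentile(W[y],[5,50,95],axis=0).round(4))
p=W[R]
for z0 in np.arange(.14,.31,.01):
    q=p[(p[:,2]>z0)&(p[:,2]<z0+.01)]
    if len(q)>4: print(round(z0,2),len(q),np.percentile(q,[5,50,95],axis=0)[:,:2].round(4).tolist())
    
T=np.array(arm.get_calibration('scene')['T'])[:3,3];print(T, arm.get_state()['wrist_torque'])
E
```

```text
yellow 113 [[ 0.6045 -0.2889  0.212 ]
 [ 0.6197 -0.2629  0.2723]
 [ 0.6262 -0.2464  0.284 ]]
0.19 34 [[0.6046, -0.2875], [0.6275, -0.2618], [0.6335, -0.2469]]
0.2 39 [[0.6116, -0.2927], [0.6279, -0.2645], [0.6332, -0.2474]]
0.21 42 [[0.6053, -0.2891], [0.6274, -0.2629], [0.6332, -0.2465]]
0.22 36 [[0.611, -0.2905], [0.6281, -0.2639], [0.6335, -0.248]]
0.23 42 [[0.6053, -0.2922], [0.6257, -0.2606], [0.6322, -0.2474]]
0.24 51 [[0.6032, -0.2907], [0.6274, -0.2648], [0.6328, -0.2472]]
0.25 77 [[0.5989, -0.2975], [0.6216, -0.2669], [0.6293, -0.2502]]
0.26 32 [[0.5998, -0.2891], [0.6221, -0.2666], [0.6265, -0.2524]]
0.27 41 [[0.6054, -0.2938], [0.6204, -0.2648], [0.6253, -0.2523]]
0.28 49 [[0.6079, -0.2911], [0.6204, -0.2726], [0.6262, -0.2573]]
0.29 35 [[0.6039, -0.2941], [0.6184, -0.2727], [0.6229, -0.2477]]
0.3 86 [[0.5944, -0.2936], [0.612, -0.2737], [0.6199, -0.2461]]
[1.29853324 0.07610567 1.24885416] [-0.05305925 -0.02733203  0.02767841]
```

The bottle's axis is within about 3 mm of the tool's, and its underside is at about 0.19 m. Now I'll carry it over to the plate.

```bash
python3 -m creep '[[[-0.008,0.02,0,0,0,0,-1],[-0.008,0.04,0,0,0,0,-1],[-0.008,0.04,0,0,0,0,-1],[-0.008,0.04,0,0,0,0,-1],[-0.008,0.04,0,0,0,0,-1],[-0.008,0.04,0,0,0,0,-1],[-0.008,0.04,0,0,0,0,-1],[-0.008,0.04,0,0,0,0,-1]]]'
python3 -m creep '[[[-0.008,0.04,0,0,0,0,-1],[-0.008,0.04,0,0,0,0,-1],[-0.008,0.04,0,0,0,0,-1],[-0.008,0.04,0,0,0,0,-1],[-0.008,0.04,0,0,0,0,-1],[-0.008,0.04,0,0,0,0,-1],[-0.008,0.03,0,0,0,0,-1],[-0.008,0,0,0,0,0,-1]]]'
python3 -m creep '[[[-0.005,0,0,0,0,0,-1],[0,0,0,0,0,0,-1],[0,0,0,0,0,0,-1]]]'
```

```text
clock: 6.45
tool_pos: [0.5518, -0.0481, 0.2496]
tool_rot: [-0.366, -3.117, 0.001]
wrist_force: [0.7, 0.7, -2.4]
width: 0.0347
grip_force: 29.7
clock: 7.25
tool_pos: [0.5034, 0.1568, 0.2494]
tool_rot: [-0.357, -3.118, 0.001]
wrist_force: [-0.6, 0.7, -2.4]
width: 0.0349
grip_force: 29.7
clock: 7.55
tool_pos: [0.5018, 0.1517, 0.2511]
tool_rot: [0.37, 3.12, -0.001]
wrist_force: [0.7, 0.4, -2.8]
width: 0.0352
grip_force: 29.7
```

```bash
python3 -m creep '[[[0,0.003,-0.02,0,0,0,-1],[0,0,-0.04,0,0,0,-1],[0,0,-0.03,0,0,0,-1],[0,0,-0.015,0,0,0,-1],[0,0,-0.01,0,0,0,-1],[0,0,-0.004,0,0,0,-1],[0,0,0,0,0,0,-1],[0,0,0,0,0,0,-1]]]'
python3 - <<'E'
from h import *
im,d,W=snap('scene');cv2.imwrite('pics/scene_p.png',im)
m=(np.hypot(W[...,0]-.504,W[...,1]-.154)<.034)
for a,b in [(.09,.1),(.1,.12),(.12,.14),(.14,.15)]:
    q=W[m&(W[...,2]>a)&(W[...,2]<b)];print(a,len(q),np.percentile(q,[3,50,97],axis=0).round(4)[:,:2].tolist())
E
```

```text
clock: 8.35
tool_pos: [0.5023, 0.1555, 0.1629]
tool_rot: [0.366, 3.119, 0.001]
wrist_force: [-0.2, 0.1, -1.7]
width: 0.0347
grip_force: 29.7
0.09 34 [[0.5013, 0.1274], [0.5263, 0.1491], [0.5357, 0.1832]]
0.1 62 [[0.5097, 0.1295], [0.528, 0.1531], [0.5332, 0.1809]]
0.12 59 [[0.5104, 0.129], [0.5284, 0.1537], [0.5337, 0.1825]]
0.14 30 [[0.5162, 0.1311], [0.5284, 0.1531], [0.533, 0.1789]]
```

```bash
python3 -m creep '[[[0,0,-0.003,0,0,0,-1],[0,0,-0.002,0,0,0,-1],[0,0,0,0,0,0,-1],[0,0,0,0,0,0,-1]]]'
python3 -m creep '[[[0,0,-0.0015,0,0,0,-1],[0,0,0,0,0,0,-1],[0,0,0,0,0,0,-1]]]'
```

```text
clock: 8.8
tool_pos: [0.5016, 0.1553, 0.1583]
tool_rot: [0.366, 3.12, -0.0]
wrist_force: [-0.2, -0.1, -3.1]
width: 0.0351
grip_force: 29.7
clock: 9.1
tool_pos: [0.5017, 0.1554, 0.1572]
tool_rot: [0.366, 3.12, 0.0]
wrist_force: [-0.6, 1.0, -3.0]
width: 0.0351
grip_force: 29.8
```

```bash
python3 -m creep '[[[0,0,-0.0015,0,0,0,-1],[0,0,0,0,0,0,-1],[0,0,0,0,0,0,-1]]]'
python3 -m creep '[[[0,0,-0.001,0,0,0,-1],[0,0,0,0,0,0,-1],[0,0,0,0,0,0,-1]]]'
```

```text
clock: 9.4
tool_pos: [0.5022, 0.1554, 0.1571]
tool_rot: [0.367, 3.119, 0.001]
wrist_force: [-1.5, -1.1, 5.5]
width: 0.035
grip_force: 30.1
clock: 9.7
tool_pos: [0.5024, 0.1555, 0.157]
tool_rot: [0.366, 3.119, 0.002]
wrist_force: [-2.3, -1.0, 10.8]
width: 0.0353
grip_force: 30.4
```

Contact is made. I'll ease off the press, open and retreat upwards.

```bash
python3 -m creep '[[[0,0,0.001,0,0,0,-1],[0,0,0,0,0,0,-0.1],[0,0,0,0,0,0,0.1],[0,0,0,0,0,0,0.3],[0,0,0,0,0,0,0.6],[0,0,0,0,0,0,1],[0,0,0,0,0,0,1],[0,0,0,0,0,0,1]]]'
python3 -m creep '[[[0,0,0.01,0,0,0,1],[0,0,0.03,0,0,0,1],[0,0,0.05,0,0,0,1],[0,0,0.05,0,0,0,1],[0,0,0.05,0,0,0,1],[0,0,0.04,0,0,0,1],[0,0,0.02,0,0,0,1],[0,0,0,0,0,0,1]]]'
python3 - <<'E'
from g import *
from scipy.spatial.transform import Rotation as R
from station import arm
s=arm.get_state();R0=R.from_rotvec(s['tool_rot']);p=np.array(s['tool_pos'])
print(p,s['joints'])
for a in (.43,-.66,-1.75):
    x0=bar(a)
    for sg in (1,-1):
        z=-n;x=sg*x0;M=np.stack([x,np.cross(z,x),z],1)
        d=(R.from_matrix(M)*R0.inv()).as_rotvec();print(a,sg,'turn',np.rad2deg(np.linalg.norm(d)).round(1),(d/(np.pi/2)).round(3))
for h in (.03,.13): 
    t=P0+h*n+.019*(-n);print(h,'TCP target',t.round(4),'shift u',((t-p)/.75).round(3))
E
```

```text
clock: 10.5
tool_pos: [0.5016, 0.1553, 0.156]
tool_rot: [0.366, 3.12, -0.0]
wrist_force: [-0.1, 0.5, 0.5]
width: 0.0874
grip_force: 0.0
clock: 11.3
tool_pos: [0.5029, 0.1556, 0.3465]
tool_rot: [0.366, 3.116, 0.005]
wrist_force: [1.4, -0.3, -0.1]
width: 0.0919
grip_force: 0.0
[0.50288167 0.15559334 0.34647719] [-0.68772879  0.11167663  0.36076499  1.69897132 -0.04127787  1.33287077
  1.01729216]
0.43 1 turn 74.4 [ 0.155  0.385 -0.715]
0.43 -1 turn 116.8 [ 0.421 -0.172  1.215]
-0.66 1 turn 35.3 [ 0.31   0.236 -0.043]
-0.66 -1 turn 176.0 [ 0.347 -0.474  1.865]
-1.75 1 turn 67.2 [0.401 0.041 0.628]
-1.75 -1 turn 124.7 [-0.043  0.472 -1.302]
0.03 TCP target [0.5748 0.052  0.0675] shift u [ 0.096 -0.138 -0.372]
0.13 TCP target [0.6074 0.0049 0.1494] shift u [ 0.139 -0.201 -0.263]
```

```bash
python3 -m creep '[[[0.016,-0.024,0,0.0155,0.0385,-0.0715,1],[0.016,-0.024,0,0.0155,0.0385,-0.0715,1],[0.016,-0.024,0,0.0155,0.0385,-0.0715,1],[0.016,-0.024,0,0.0155,0.0385,-0.0715,1],[0.016,-0.024,0,0.0155,0.0385,-0.0715,1],[0.016,-0.024,0,0.0155,0.0385,-0.0715,1],[0.016,-0.024,0,0.0155,0.0385,-0.0715,1],[0.016,-0.024,0,0.0155,0.0385,-0.0715,1]]]'
python3 -m creep '[[[0,0,0,0.0155,0.0385,-0.0715,1],[0,0,0,0.0155,0.0385,-0.0715,1],[0,0,-0.05,0,0,0,1],[0,0,-0.05,0,0,0,1],[0,0,-0.05,0,0,0,1],[0,0,-0.05,0,0,0,1],[0,0,0,0,0,0,1],[0,0,0,0,0,0,1]]]'
cat > tgt.py <<'E'
import sys
from g import *
from scipy.spatial.transform import Rotation as R
from station import arm
def info(a,h):
    s=arm.get_state();R0=R.from_rotvec(s['tool_rot']);p=np.array(s['tool_pos'])
    z=-n;x=bar(a);M=np.stack([x,np.cross(z,x),z],1)
    d=(R.from_matrix(M)*R0.inv()).as_rotvec();t=P0+(h-.019)*n
    X=R0.as_matrix()[:,0];print('tool bar angle',np.arctan2(X@r,X@u).round(3),'tilt err',np.arccos(-R0.as_matrix()[:,2]@n).round(3))
    print('shift',((t-p)/.75).round(4),'turn',(d/(np.pi/2)).round(4),'j',np.round(s['joints'],2))
info(float(sys.argv[1]),float(sys.argv[2]))
E
python3 tgt.py .43 .13
python3 - <<'E'
from h import *
for nm in ['top','scene']:
    im,d,W=snap(nm);cv2.imwrite(f'pics/{nm}2.png',im)
im=cv2.imread('pics/scene2.png');cv2.imwrite('pics/v2.png',cv2.resize(im[110:250,200:380],None,fx=4,fy=4,interpolation=3))
m=(np.hypot(W[...,0]-.504,W[...,1]-.154)<.034)
for a,b in [(.1,.12),(.13,.15),(.16,.18),(.19,.22)]:
    q=W[m&(W[...,2]>a)&(W[...,2]<b)];print(a,len(q),np.percentile(q,[3,50,97],axis=0).round(4)[:,:2].tolist())
E
```

```text
clock: 12.1
tool_pos: [0.5979, 0.011, 0.342]
tool_rot: [-1.447, -2.215, -0.178]
wrist_force: [1.1, 0.2, -0.7]
width: 0.0922
grip_force: 0.0
clock: 12.9
tool_pos: [0.5972, 0.0115, 0.1933]
tool_rot: [-1.631, -1.943, -0.211]
wrist_force: [0.1, 0.3, 0.6]
width: 0.0918
grip_force: 0.0
tool bar angle 0.431 tilt err 0.008
shift [ 0.0136 -0.0088 -0.0585] turn [-0.0029 -0.0042 -0.0003] j [ 0.01  0.67  0.27  1.41 -0.55  1.6   0.57]
0.1 57 [[0.5115, 0.1298], [0.5267, 0.1531], [0.5334, 0.1819]]
0.13 66 [[0.513, 0.1309], [0.5279, 0.154], [0.5329, 0.1819]]
0.16 56 [[0.5119, 0.1355], [0.5231, 0.1561], [0.5276, 0.1757]]
0.19 111 [[0.4946, 0.1399], [0.5131, 0.1554], [0.5225, 0.1732]]
```

View pics/v2.png

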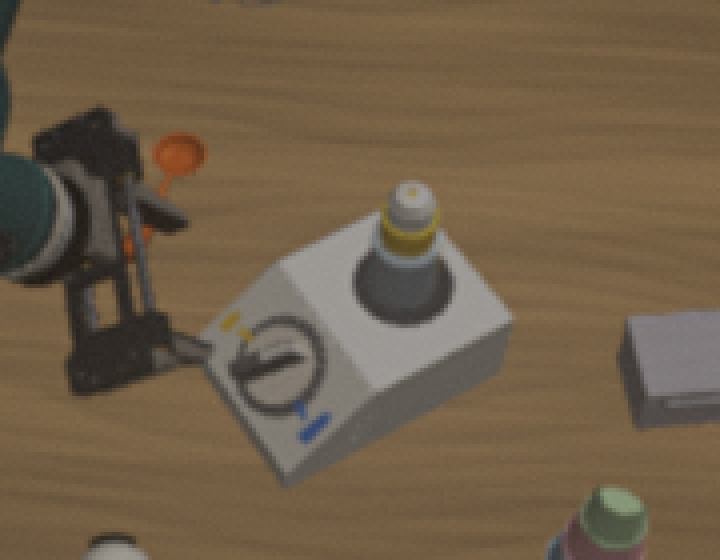

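The bottle stands in the middle of the plate (cap at (412,205)), and the gripper is lined up with the dial at about (275,365). The other bar end would be at -2.71 rad, beyond the stops, so the pointer is at about +0.43. Now I'll descend along the dial axis.

```bash
python3 -m creep '[[[0.0136,-0.0088,-0.0285,-0.0029,-0.0042,0,1],[0,0,-0.03,0,0,0,1],[-0.0109,0.0157,-0.0273,0,0,0,1],[-0.0109,0.0157,-0.0273,0,0,0,1],[0,0,0,0,0,0,1],[0,0,0,0,0,0,1]]]'
python3 tgt.py .43 .032
```

```text
clock: 13.6
tool_pos: [0.5927, 0.028, 0.1106]
tool_rot: [-1.636, -1.954, -0.216]
wrist_force: [-0.4, 0.7, 0.4]
width: 0.0918
grip_force: 0.0
tool bar angle 0.427 tilt err 0.004
shift [-0.023   0.0308 -0.0552] turn [ 0.0004  0.0031 -0.0007] j [-0.01  0.74  0.25  1.5  -0.57  1.45  0.62]
```

```bash
python3 -m creep '[[[-0.009,0.012,-0.022,0,0.003,0,1],[-0.009,0.012,-0.022,0,0,0,1],[-0.005,0.0065,-0.011,0,0,0,1],[0,0,0,0,0,0,1],[0,0,0,0,0,0,1]]]'
python3 tgt.py .43 .032
python3 -m creep '[[[0,0,0,0,0,0,0],[0,0,0,0,0,0,-0.4],[0,0,0,0,0,0,-1],[0,0,0,0,0,0,-1],[0,0,0,0,0,0,-1],[0,0,0,0,0,0,-1],[0,0,0,0,0,0,-1],[0,0,0,0,0,0,-1]]]'
python3 tgt.py .43 .032
```

```text
clock: 14.1
tool_pos: [0.5755, 0.0503, 0.0686]
tool_rot: [-1.636, -1.95, -0.211]
wrist_force: [-0.0, 0.2, 0.4]
width: 0.0917
grip_force: 0.0
tool bar angle 0.43 tilt err 0.001
shift [-0.      0.001   0.0007] turn [ 0.0006 -0.0002 -0.    ] j [-0.03  0.76  0.23  1.57 -0.59  1.36  0.64]
clock: 14.9
tool_pos: [0.5742, 0.0512, 0.0675]
tool_rot: [-1.634, -1.948, -0.21]
wrist_force: [0.3, 0.1, -0.6]
width: 0.0297
grip_force: 0.0
tool bar angle 0.431 tilt err 0.002
shift [ 0.0016 -0.0001  0.0022] turn [ 0.0002 -0.0016 -0.0005] j [-0.03  0.76  0.23  1.57 -0.59  1.36  0.64]
```

```bash
python3 -m creep '[[[0,0,0,0,0,0,-1],[0,0,0,0,0,0,-1],[0,0,0,0,0,0,-1],[0,0,0,0,0,0,-1]]]'
python3 tgt.py -1.75 .032
```

```text
clock: 15.3
tool_pos: [0.5743, 0.0511, 0.0675]
tool_rot: [-1.634, -1.948, -0.21]
wrist_force: [0.1, 0.1, -0.5]
width: 0.0007
grip_force: 0.0
tool bar angle 0.431 tilt err 0.002
shift [ 0.0016 -0.      0.0022] turn [ 0.4544 -0.6555  1.1364] j [-0.03  0.76  0.23  1.57 -0.59  1.36  0.64]
```

```bash
python3 - <<'E'
from h import *
ims=[snap(nm)[0] for nm in ['scene','top']]
a=cv2.resize(ims[0][140:250,220:340],None,fx=4,fy=4,interpolation=3);b=cv2.resize(ims[1][130:240,190:270],None,fx=4,fy=4,interpolation=3)
cv2.imwrite('pics/v3.png',np.hstack([a,b]))
E
```

```text
(no output)
```

View pics/v3.png

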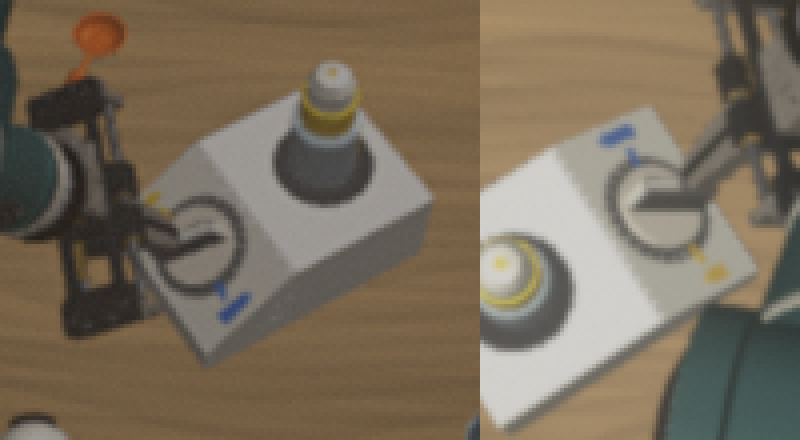

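The fingers have shut short of the bar, which lies just below them at about (200,245) in the left tile, so the real tips are not where the TCP is reported. I'll measure the fingertip offset from depth.

```bash
python3 - <<'E'
from h import *;from g import *
s=arm.get_state();p=np.array(s['tool_pos']);print('tcp in urn',((p-P0)@np.stack([u,r,n]).T).round(4))
for nm in ['top','scene']:
    im,d,W=snap(nm);Q=(W-P0)@np.stack([u,r,n]).T
    m=(Q[...,2]>.012)&(Q[...,2]<.12)&(np.hypot(Q[...,0],Q[...,1])<.08)
    q=Q[m]
    for h0 in np.arange(.01,.12,.01):
        t=q[(q[:,2]>=h0)&(q[:,2]<h0+.01)]
        if len(t): print(nm,h0.round(2),len(t),np.percentile(t,[5,50,95],axis=0)[:,:2].round(3).tolist())
E
```

```text
tcp in urn [-0.0003 -0.001   0.0112]
top 0.01 29 [[-0.016, -0.015], [0.011, -0.004], [0.03, 0.014]]
top 0.02 37 [[-0.02, -0.015], [0.011, -0.003], [0.032, 0.014]]
top 0.03 74 [[-0.016, -0.012], [0.013, 0.003], [0.029, 0.014]]
top 0.04 6 [[0.002, -0.001], [0.005, 0.001], [0.015, 0.01]]
top 0.05 17 [[-0.002, -0.012], [0.006, 0.0], [0.011, 0.013]]
top 0.06 22 [[-0.001, -0.015], [0.006, -0.002], [0.011, 0.015]]
top 0.07 29 [[0.0, -0.016], [0.008, -0.004], [0.013, 0.012]]
top 0.08 31 [[-0.003, -0.017], [0.005, -0.002], [0.013, 0.016]]
top 0.09 32 [[-0.0, -0.018], [0.008, -0.002], [0.012, 0.015]]
top 0.1 30 [[0.0, -0.017], [0.008, -0.004], [0.015, 0.015]]
top 0.11 22 [[0.002, -0.016], [0.008, -0.002], [0.015, 0.018]]
scene 0.01 16 [[-0.014, 0.001], [0.013, 0.012], [0.031, 0.019]]
scene 0.02 25 [[-0.019, 0.0], [0.011, 0.012], [0.031, 0.017]]
scene 0.03 46 [[-0.022, -0.003], [0.013, 0.007], [0.029, 0.017]]
scene 0.04 3 [[0.005, 0.008], [0.007, 0.011], [0.022, 0.013]]
scene 0.05 9 [[0.004, -0.004], [0.008, 0.005], [0.012, 0.015]]
scene 0.06 15 [[-0.007, -0.002], [0.005, 0.01], [0.011, 0.016]]
scene 0.07 16 [[-0.009, -0.004], [0.007, 0.009], [0.013, 0.018]]
scene 0.08 19 [[-0.01, -0.008], [0.007, 0.009], [0.014, 0.018]]
scene 0.09 16 [[-0.006, -0.004], [0.006, 0.012], [0.014, 0.02]]
scene 0.1 5 [[0.001, -0.008], [0.015, -0.004], [0.015, 0.017]]
scene 0.11 1 [[0.014, -0.007], [0.014, -0.007], [0.014, -0.007]]
```

The tips end at h ≈ 0.045 m instead of 0.011, so the real fingertips are about 33 mm short of the reported TCP, while still centred sideways. I'll open, advance about 27 mm along the axis and close again.

```bash
python3 -m creep '[[[0,0,0,0,0,0,1],[0,0,0,0,0,0,1],[0,0,0,0,0,0,1],[0,0,0,0,0,0,1],[0,0,0,0,0,0,1],[0,0,0,0,0,0,1],[0,0,0,0,0,0,1]]]'
python3 -m creep '[[[-0.004,0.0055,-0.0095,0,0,0,1],[-0.004,0.0055,-0.0095,0,0,0,1],[-0.002,0.003,-0.006,0,0,0,1],[-0.0015,0.002,-0.004,0,0,0,1],[0,0,0,0,0,0,1],[0,0,0,0,0,0,1]]]'
python3 - <<'E'
from h import *;from g import *
s=arm.get_state();p=np.array(s['tool_pos']);print('tcp in urn',((p-P0)@np.stack([u,r,n]).T).round(4),s['wrist_force'])
v=np.array([np.cos(.43),np.sin(.43)]);w=np.array([-v[1],v[0]])
for nm in ['top','scene']:
    im,d,W=snap(nm);Q=(W-P0)@np.stack([u,r,n]).T
    al=Q[...,:2]@v;ac=Q[...,:2]@w
    m=(abs(abs(ac)-.055)<.016)&(abs(al)<.02)&(Q[...,2]>.005)&(Q[...,2]<.12)
    for sg in (1,-1): print(nm,sg,np.sort(Q[m&(ac*sg>0)][:,2])[:12].round(3))
E
```

```text
clock: 16.2
tool_pos: [0.5742, 0.0511, 0.0675]
tool_rot: [-1.634, -1.948, -0.21]
wrist_force: [1.3, -0.5, -0.6]
width: 0.0543
grip_force: 0.0
clock: 16.8
tool_pos: [0.5657, 0.0631, 0.0457]
tool_rot: [-1.635, -1.948, -0.21]
wrist_force: [-0.8, -0.1, 1.0]
width: 0.092
grip_force: 0.0
tcp in urn [-0.0008 -0.0012 -0.0151] [-0.80556845 -0.07359825  0.97969053]
top 1 [0.005 0.023 0.023 0.025 0.025 0.025 0.025 0.027 0.027 0.027 0.03  0.032]
top -1 [0.023 0.025 0.027 0.029 0.029 0.031 0.031 0.032 0.032 0.032 0.033 0.034]
scene 1 [0.023 0.023 0.024 0.027 0.029 0.029 0.03  0.031 0.036 0.036 0.036 0.038]
scene -1 [0.019 0.023 0.025 0.025 0.027 0.028 0.029 0.029 0.031 0.031 0.031 0.032]
```

```bash
python3 -m creep '[[[-0.003,0.0044,-0.0076,0,0,0,1],[0,0,0,0,0,0,0],[0,0,0,0,0,0,-0.4],[0,0,0,0,0,0,-0.6],[0,0,0,0,0,0,-1],[0,0,0,0,0,0,-1],[0,0,0,0,0,0,-1],[0,0,0,0,0,0,-1]]]'
python3 -m creep '[[[0,0,0,0,0,0,-1],[0,0,0,0,0,0,-1],[0,0,0,0,0,0,-1],[0,0,0,0,0,0,-1]]]'
python3 tgt.py -1.75 -.003
```

```text
clock: 17.7
tool_pos: [0.5634, 0.0664, 0.04]
tool_rot: [-1.634, -1.948, -0.21]
wrist_force: [0.1, -0.8, -0.0]
width: 0.0382
grip_force: 0.0
clock: 18.1
tool_pos: [0.5632, 0.0663, 0.0401]
tool_rot: [-1.634, -1.948, -0.209]
wrist_force: [-0.6, 0.5, 0.1]
width: 0.0136
grip_force: 29.9
tool bar angle 0.431 tilt err 0.003
shift [0.0011 0.0017 0.0005] turn [ 0.4546 -0.6554  1.1362] j [-0.04  0.78  0.22  1.61 -0.61  1.3   0.65]
```

The bar is gripped (13.6 mm). Turning counter-clockwise.

```bash
python3 -m creep '[[[0,0,0,0.028,-0.041,0.071,-1],[0,0,0,0.028,-0.041,0.071,-1],[0,0,0,0.028,-0.041,0.071,-1],[0,0,0,0.028,-0.041,0.071,-1],[0,0,0,0.028,-0.041,0.071,-1],[0,0,0,0.028,-0.041,0.071,-1],[0,0,0,0,0,0,-1]]]'
python3 tgt.py -1.75 -.003
python3 -c "
from station import arm;print(arm.get_state()['wrist_torque'])"
```

```text
clock: 18.8
tool_pos: [0.5656, 0.0678, 0.04]
tool_rot: [-0.747, -2.515, -0.518]
wrist_force: [5.7, 3.3, -3.5]
width: 0.0138
grip_force: 29.9
tool bar angle -0.39 tilt err 0.005
shift [-0.002  -0.0003  0.0007] turn [ 0.2818 -0.4055  0.7113] j [ 0.08  0.77  0.03  1.6  -0.5   1.24  1.38]
[-0.15516831 -1.46212287 -0.73614524]
```

```bash
python3 -m creep '[[[0,0,0,0.028,-0.041,0.071,-1],[0,0,0,0.028,-0.041,0.071,-1],[0,0,0,0.028,-0.041,0.071,-1],[0,0,0,0.028,-0.041,0.071,-1],[0,0,0,0.028,-0.041,0.071,-1],[0,0,0,0.028,-0.041,0.071,-1],[0,0,0,0,0,0,-1],[0,0,0,0,0,0,-1]]]'
python3 tgt.py -1.75 -.003
```

```text
clock: 19.6
tool_pos: [0.5663, 0.0702, 0.041]
tool_rot: [0.326, -2.745, -0.769]
wrist_force: [6.8, 7.3, -1.2]
width: 0.0138
grip_force: 29.9
tool bar angle -1.205 tilt err 0.01
shift [-0.003  -0.0034 -0.0008] turn [ 0.1118 -0.1584  0.2875] j [ 0.21  0.77 -0.16  1.6  -0.38  1.2   2.1 ]
```

```bash
python3 -m creep '[[[0,0,0,0.028,-0.041,0.071,-1],[0,0,0,0.028,-0.041,0.071,-1],[0,0,0,0.028,-0.041,0.071,-1],[0,0,0,0.028,-0.036,0.071,-1],[0,0,0,0,0,0,-1],[0,0,0,0,0,0,-1],[0,0,0,0,0,0,-1]]]'
python3 tgt.py -1.75 -.003
```

```text
clock: 20.3
tool_pos: [0.5654, 0.0715, 0.0421]
tool_rot: [1.095, -2.667, -0.892]
wrist_force: [4.3, 8.9, 3.2]
width: 0.0138
grip_force: 29.9
tool bar angle -1.747 tilt err 0.005
shift [-0.0017 -0.0051 -0.0022] turn [-0.0016  0.0006  0.0034] j [ 0.3   0.79 -0.3   1.58 -0.29  1.19  2.56]
```

```bash
python3 -m creep '[[[0,0,0,0,0,0,-0.6],[0,0,0,0,0,0,-0.3],[0,0,0,0,0,0,0.1],[0,0,0,0,0,0,0.1],[0,0,0,0,0,0,0.1],[0,0,0,0,0,0,0.1]]]'
python3 -m creep '[[[0.0055,-0.008,0.0136,0,0,0,0.1],[0.013,-0.019,0.033,0,0,0,0.1],[0.017,-0.025,0.044,0,0,0,0.1],[0.02,-0.03,0.045,0,0,0,0.1],[0.02,-0.03,0.05,0,0,0,0.1],[0.02,-0.03,0.05,0,0,0,0.1],[0.01,-0.03,0.05,0,0,0,0.1],[0,0,0,0,0,0,0.1]]]'
python3 - <<'E'
from h import *
for nm in ['top','scene']:
    im,d,W=snap(nm);cv2.imwrite(f'pics/{nm}4.png',im)
    if nm=='scene':
        m=(np.hypot(W[...,0]-.504,W[...,1]-.154)<.034)
        for a,b in [(.1,.12),(.13,.15),(.19,.22)]:
            q=W[m&(W[...,2]>a)&(W[...,2]<b)];print(a,len(q),np.percentile(q,[3,50,97],axis=0).round(4)[:,:2].tolist())
import ortho;ortho.ortho('4')
o=cv2.imread('pics/ortho4.png');s=cv2.imread('pics/scene4.png')[100:300,60:400]
b=np.zeros((600,800,3),np.uint8);b[:390,:390]=cv2.resize(o,(390,390));b[:235,400:800]=cv2.resize(s,(400,235))
b[390:590,:340]=0;cv2.imwrite('pics/v4.png',b)
E
```

```text
clock: 20.9
tool_pos: [0.5633, 0.0662, 0.0399]
tool_rot: [1.091, -2.665, -0.883]
wrist_force: [-0.3, -0.0, 0.0]
width: 0.0502
grip_force: 0.0
clock: 21.7
tool_pos: [0.6458, -0.0674, 0.26]
tool_rot: [1.091, -2.678, -0.875]
wrist_force: [0.9, -0.2, 1.3]
width: 0.0503
grip_force: 0.0
0.1 63 [[0.5121, 0.1296], [0.5267, 0.1553], [0.5341, 0.1818]]
0.13 64 [[0.5117, 0.1309], [0.527, 0.1518], [0.5316, 0.1822]]
0.19 106 [[0.4948, 0.1396], [0.5118, 0.1551], [0.5224, 0.1732]]
```

View pics/v4.png

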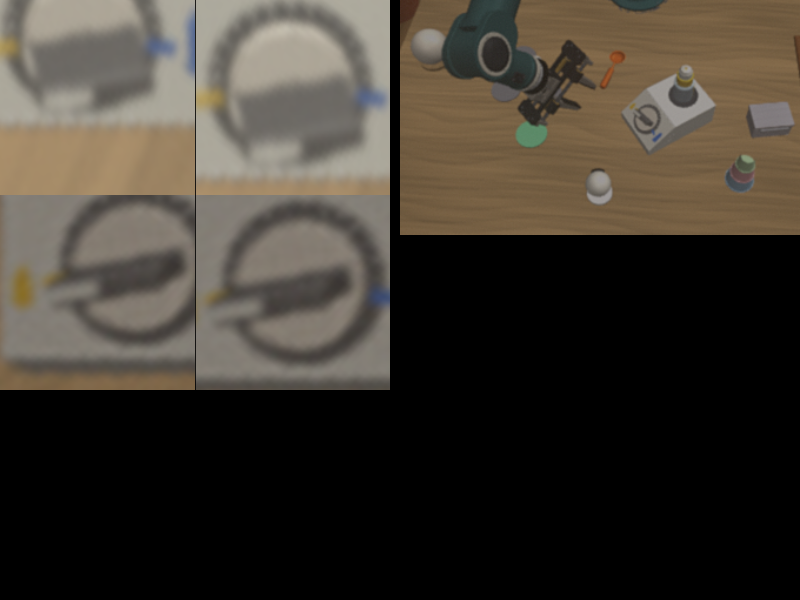

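The white pointer now points left and slightly down, at the yellow mark; the bottle stands on the plate, and the spoon, tin, cups and camera are in place. I'll check the bar angle and the bystanders numerically.

```bash
python3 - <<'E'
from h import *;from g import *
for nm in ['top','scene']:
    im,d,W=snap(nm);Q=(W-P0)@np.stack([u,r,n]).T
    m=(np.hypot(Q[...,0],Q[...,1])<.045)&(Q[...,2]>.024)&(Q[...,2]<.045)
    q=Q[m];vx,vy,*_=cv2.fitLine(q[:,:2].astype(np.float32),cv2.DIST_HUBER,0,.01,.01).ravel();a=np.arctan2(vy,vx);print(nm,len(q),a,a-np.pi if a>0 else a)
    g=cv2.cvtColor(im,cv2.COLOR_BGR2GRAY)
    m2=m&(Q[...,2]>.03)&(g>g[m].mean()+15);print('white tip',m2.sum(),np.median(Q[m2],0),np.arctan2(*np.median(Q[m2],0)[[1,0]]))
W0=np.load('top0.npy');W1=snap('top')[2]
for k,(v0,v1,u0,u1) in dict(tall=(205,240,325,360),cups=(118,152,135,165),cam=(100,132,260,290),tin=(172,210,90,136),spoon=(228,282,258,286)).items():
    D=np.abs(W1[v0:v1,u0:u1,2]-W0[v0:v1,u0:u1,2]);print(k,(D>.012).mean().round(3))
print(arm.get_state()['clock'])
E
```

```text
top 131 1.3646963 -1.7768965
white tip 25 [-0.00180255 -0.01618471  0.0371132 ] -1.6817126909068432
scene 80 1.3857718 -1.755821
white tip 18 [-0.00164738 -0.01787125  0.03558353] -1.662716993184222
tall 0.473
cups 0.004
cam 0.066
tin 0.007
spoon 0.004
21.95
```

The dial is at about -1.76 rad. The arm hides the tall bottle, so I'll lift it out of the way and check.

```bash
python3 -m creep '[[[0,0.05,0.03,0,0,0,0.1],[0,0.05,0.03,0,0,0,0.1],[0,0.05,0.03,0,0,0,0.1],[0,0.05,0.03,0,0,0,0.1],[0,0.05,0.03,0,0,0,0.1],[0,0.05,0,0,0,0,0.1],[0,0.05,0,0,0,0,0.1],[0,0,0,0,0,0,0.1]]]'
python3 - <<'E'
from h import *
for nm in ['scene','top']:
    W1=snap(nm)[2];W0=np.load(nm+'0.npy')
    v0,v1,u0,u1=(145,190,165,195) if nm=='scene' else (205,240,325,360)
    D=np.abs(W1-W0)[v0:v1,u0:u1,2];print(nm,(D>.012).mean().round(3))
    m=(np.hypot(W1[...,0]-.462,W1[...,1]+.254)<.035)&(W1[...,2]<.2)
    print('top z',np.nanpercentile(W1[m][:,2],98))
E
```

```text
clock: 22.75
tool_pos: [0.6391, 0.2079, 0.3666]
tool_rot: [1.103, -2.654, -0.889]
wrist_force: [-0.5, 0.7, 0.0]
width: 0.0505
grip_force: 0.0
scene 0.001
top z 0.17006156532666883
top 0.003
top z 0.17185471685460055
```

The tall bottle hasn't moved. Handing in.

```bash
python3 -c "
from station import arm;print(arm.close_job())"
```

```text
the job is handed in; nothing more can be done
None
```

The short yellow-collared bottle stands upright in the middle of the warmer's plate, the dial's pointer is on the yellow mark (about -1.76 rad measured, -1.75 wanted), the other things measured unmoved, and the job was handed in at about 23 s.

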